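Seat a lens barrel on its sprung plunger under the press cap and hold it at the stop

TASK

Stand the tall black lens barrel in the round socket of the aluminium nest and let go of it, then take the press cap by its blue knob and set it on the barrel, spigot in the bore. Press the cap down against the nest's sprung plunger, firmly but without brute force, until its flange sits flat on the two steel stop pillars, and finish while still holding it pressed there: do not let go. Leave the steel cup, the short black ring, the loupe and the tape roll where they are.

Things in the scene. Friction and masses are not known exactly. Their poses are not given: they have to be found in the camera images.
- barrel: tall black tube (lens barrel), 52 mm outer diameter, 72 mm tall, wall 6 to 7.5 mm, open bore at least 36 mm in diameter, about 30 g; stands upright at the start. Origin: centre of its underside, z up along the tube. It can be gripped across its diameter at any yaw.
- nest: fixed aluminium block 100 (its x) by 116 (its y) by 34 mm high; round vertical socket in its centre, 55.5 mm in diameter, 4 mm chamfer. Two steel stop pillars, 15 mm in diameter, stand at its y = +45 and -45 mm, flat tops 78 mm above its underside. Origin: centre of its underside, on the socket axis, z up. Fingers lowering a barrel fit between the pillars when they close along the nest's x.
- nest_stop (a point): point on the socket axis at the height of the pillar tops, 78 mm above the nest's underside: where the centre of the flange's underside must come. A barrel standing freely on the plunger has its underside 16 mm and its top 88 mm above the nest's underside.
- plunger (a joint): travel in m of the sprung brass disc in the nest's socket, 0 when up, growing as it is pressed down (at most 0.0125). Spring 500 N/m with 4 N preload: about 9 N at 0.010, which is where the flange of a cap on the barrel meets the pillars. It springs up again when released.
- cap: press cap, about 120 g, 61 mm high, standing on its spigot: white spigot 32 mm in diameter, 13 mm long, nose tapered to 25 mm; above it an aluminium flange disc 100 mm in diameter, 8 mm thick, underside 13 mm above the origin; on top a blue cylindrical knob 32 mm in diameter, 21 to 61 mm above the origin. Origin: centre of the spigot's lower end, z up.
- cap_knob (a point): point on the axis of the cap's blue knob, 43 mm above the cap's origin: where to grip it.
- steel_cup: bystander: steel beaker, 52 mm in diameter, 114 mm tall; origin at the centre of its underside.
- short_ring: bystander: short black ring, 52 mm in diameter, 24 mm tall; origin at the centre of its underside.
- loupe: bystander: black eye loupe, 38 mm in diameter, 31 mm tall; origin at the centre of its underside.
- tape_roll: bystander: tan roll of tape lying flat, 68 mm in diameter, 19 mm tall; origin at the centre of its underside.

How it is judged (in metres and radians):
On the way, in this order (a step that is already met when the one before it is completed fails the run):
1. the barrel stands in the socket on the plunger, let go (horizontal distance between barrel and nest below 0.004 m and angle between barrel's own z axis and vertical below 0.08 rad and z of barrel in the frame of nest between 0.01 and 0.019 m and contact force between the fingers and barrel below 0.1 N), for 0.2 s.
2. the cap sits on the barrel, spigot in the bore (horizontal distance between barrel and nest below 0.004 m and angle between barrel's own z axis and vertical below 0.08 rad and horizontal distance between cap and nest below 0.006 m and angle between cap's own z axis and vertical below 0.06 rad and z of cap in the frame of nest_stop below 0 m), for 0.1 s.
At the end, for the whole second after the job is handed in: Through the last second: barrel upright in the socket (4 mm), plunger 8.5 to 12 mm down, cap level (0.06 rad), within 6 mm of the socket axis, flange within 1.5 mm of the pillar tops and bearing on them with over 1.5 N, fingers still pressing or holding the cap (over 2 N), at rest (horizontal distance between barrel and nest below 0.004 m and angle between barrel's own z axis and vertical below 0.08 rad and horizontal distance between cap and nest below 0.006 m and angle between cap's own z axis and vertical below 0.06 rad and z of cap in the frame of nest_stop below -0.0115 m and value of joint plunger between 0.0085 and 0.012 m and contact force between cap and nest above 1.5 N and contact force between the fingers and cap above 2 N and linear speed of cap below 0.01 m/s); the arm keeps its last pose, push and grip.
It fails at once if steel cup moved more than 30 mm (distance of steel_cup from where it was at the start of the episode above 0.03 m).
It fails at once if short ring moved more than 30 mm (distance of short_ring from where it was at the start of the episode above 0.03 m).
It fails at once if loupe moved more than 30 mm (distance of loupe from where it was at the start of the episode above 0.03 m).
It fails at once if tape roll moved more than 30 mm (distance of tape_roll from where it was at the start of the episode above 0.03 m).
It fails at once if the cap forced on to the pillars with more than 60 N (contact force between cap and nest above 60 N).
It also fails if it takes over 69 s, if anything falls off the work surface, if the arm or the gripper's body presses on something with over 40 N, if the wrist force passes 120 N, or if a joint passes its speed limit or range.

ROBOT

A 6-joint arm with a two-finger parallel gripper is mounted at the origin on a cart in front of the work surface, level with it; the furniture and walls round the work are solid. World frame = base frame: x ahead of the robot, y to its left, z up, the work surface at z = 0. Lengths are in mm, angles in rad, forces in N, time in s.
With the tool pointing down it reaches from about 350 to 725 mm from the base axis. Payload 4.3 kg.
Tool frame: the origin (TCP) lies at the very end of the fingers, on their centre line; the grasp point (between the pads) lies env.hold_point_z behind it (env.hold_point_z is the distance from the TCP to the grasp point, in mm); z points along the fingers, y is the line along which they close (so a half turn about z gives the same grasp; the last joint's range is limited). The gripper opens to 85 mm and grips with 20 to 120 N. Pads are 22 mm wide; open, the fingers measure 114 mm over their backs; the gripper's body (76 mm by 85 mm) begins 54 mm behind the grasp point. The pads swing forward as they close: fully open they stand 13 mm farther back than shut.
Start: joints at [-1.384, 0.377, 0.081, 1.274, 0, 1.46], TCP at [168.176, -549.894, 231.329] pointing down, gripper open.
Joint ranges: [-2.72, 2.72], [-0.84, 1.66], [-1.02, 1.22], [-1.77, 2.12], [-1.37, 1.28], [-3.14, 3.14]. Speed limits (rad/s): [2.57, 2.57, 3.14, 3.14, 3.14, 3.14].

INTERFACE

Orientations are given as a unit quaternion [x, y, z, w].
In Python, from bench import env gives the robot as it stands.
- The arm moves only by the tool step_arm, never from a script. Its argument "commands" is a list of rows, each an object with "linear": the shift along the tool's x, y, z in units of 15 cm (1.0 is 15 cm), a list of three; "rot": the turn, a rotation vector about the tool's x, y, z in units of 90 degrees (1.0 is 90 degrees), a list of three; "hand": the closure, from 0 (fully open) to 1 (shut). In form: [{"linear": [dx, dy, dz], "rot": [rx, ry, rz], "hand": hand}, ...]. A call has 1 to 5 rows; each row is the pose to reach, as a shift and turn from the pose commanded when the call began, along the tool's axes at that moment; what a row does not reach only later rows make up. A row lasts 1/10 s, in which the tool goes at most 50 mm and 8.59 degrees, less where a joint would pass 70% of its speed; a pose out of reach is approached as far as the arm can. A call with a number of a shift or a turn outside -1 to 1 is refused whole. A call with a gripper value outside its range is refused whole. The fingers move at their own pace and stop on an object; "squeeze" is the grip in N (left out, the last holds). Time passes only in rows, so rows that repeat a pose let the fingers close. It gives the time, the measured TCP pose, the force, the opening and the grip force at its end, in the units of the state.
- env.state(): the state, without advancing time (a new reading comes with each control period).
- env.snapshot(name): name is "scene" or "top"; returns the picture (420x560x3 uint8, red, green, blue); there is no depth.
- env.camera_info(name): a dict with "fx", "fy", "cx", "cy" (pixels), "xyz" and "attitude" of the camera in the world. Camera axes: x right, y down, z forward; pixel columns grow to the right and rows downward; lengths in mm; the calibration is good to about 2 mm. A picture is of the moment at which its call begins. camera_info takes no time and is no camera call.
- env.finish_job(): hands the job in; it is judged then, once.
The state is a dict: "time": time; "joints": joint angles; "joint_vel": joint speeds; "effort": joint torques, N m; "tool_pos": TCP position; "tcp_rot": TCP orientation; "wrist_force": force on the tool from outside, world axes, zero at the start; "ft_torque": the same for the moment, N m; "gripper_width": opening from 0.0 (shut) to 1.0 (fully open); "grasp_force": force on a finger pad.
Only numpy, scipy, OpenCV 4.12 (cv2) and the standard library are available. Lean on these libraries where they do the work, as an engineer would, in place of code of your own. Each camera call takes 0.05 s, during which the arm holds its last target. There are 200 camera calls.

## Working session

There is one attempt and no reset: what is moved stays moved. The work goes in short steps, Python scripts to look and compute and a tool call to move; the robot and the scene stay as the last step left them, time stands still between calls to the robot, and variables do not carry over. Pictures are saved under pics/ and viewed, at most 10 in all, crops included, and the job is handed in when it is done.

Besides the shell and the picture viewer there is one more tool, called as name(argument=value, ...), one argument or row to a line, values as JSON. step_arm: Moves the arm, as the interface text tells. Shifts and turns lie within -1 to 1; 1 stands for 15 cm of shift or 90 degrees of turn. Its arguments: {"type":"object","properties":{"commands":{"type":"array","items":{"type":"object","properties":{"linear":{"type":"array","items":{"type":"number"}},"rot":{"type":"array","items":{"type":"number"}},"hand":{"type":"number"}}}},"squeeze":{"type":"number"}},"required":["commands"]}

```bash
mkdir -p pics
python3 - <<'E'
from bench import env
import cv2
print(env.state(), env.hold_point_z)
for n in("scene","top"):
    print(env.camera_info(n)); cv2.imwrite(f"pics/{n}0.png",cv2.resize(env.snapshot(n)[:,:,::-1],(800,600),interpolation=cv2.INTER_CUBIC))
E
```

```text
{'time': 0.0, 'joints': array([-1.38431213e+00,  3.78073378e-01,  7.96170088e-02,  1.27439822e+00,
       -1.04880209e-05,  1.46049202e+00]), 'joint_vel': array([ 0.00050738, -0.00058583,  0.00199798, -0.00042568, -0.00359699,
        0.00228897]), 'effort': array([ 2.38485729e-03, -4.63616216e+01,  2.69869423e+01,  2.09763378e-02,
        3.87994498e-05, -1.04546081e-05]), 'tool_pos': array([ 168.03613065, -549.20791245,  230.35154696]), 'tcp_rot': array([ 9.89009239e-01,  1.47850149e-01, -4.44303181e-05, -1.02818603e-03]), 'wrist_force': array([ 0.47893066, -0.42645482, -0.84201868]), 'ft_torque': array([-0.00294858, -0.0055977 , -0.01782751]), 'grasp_force': 0.0, 'gripper_width': 0.9995176816440747} 18.700000000000003
{'fx': 381.4930404774151, 'fy': 381.4930404774151, 'cx': 277.5005390385011, 'cy': 212.97889230472194, 'xyz': array([-44.2083739 , 542.02434842, 580.57692196]), 'attitude': array([-0.32796428,  0.81287151, -0.44314838,  0.1878799 ])}
{'fx': 412.44245106845074, 'fy': 412.44245106845074, 'cx': 275.8589005265201, 'cy': 202.79056961839083, 'xyz': array([400.80055978, -65.74155656, 996.5938311 ]), 'attitude': array([-0.69599791,  0.71470847, -0.04942873,  0.04832709])}
```

View pics/scene0.png

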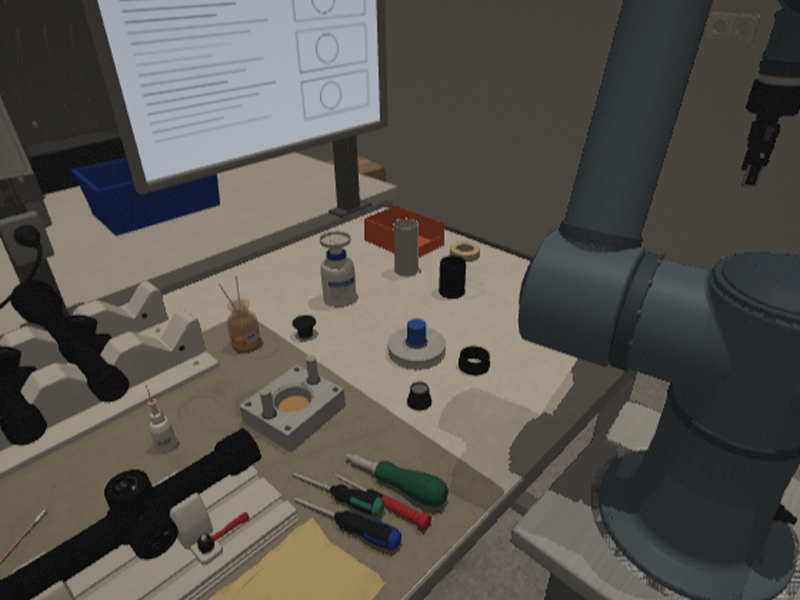

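View pics/top0.png

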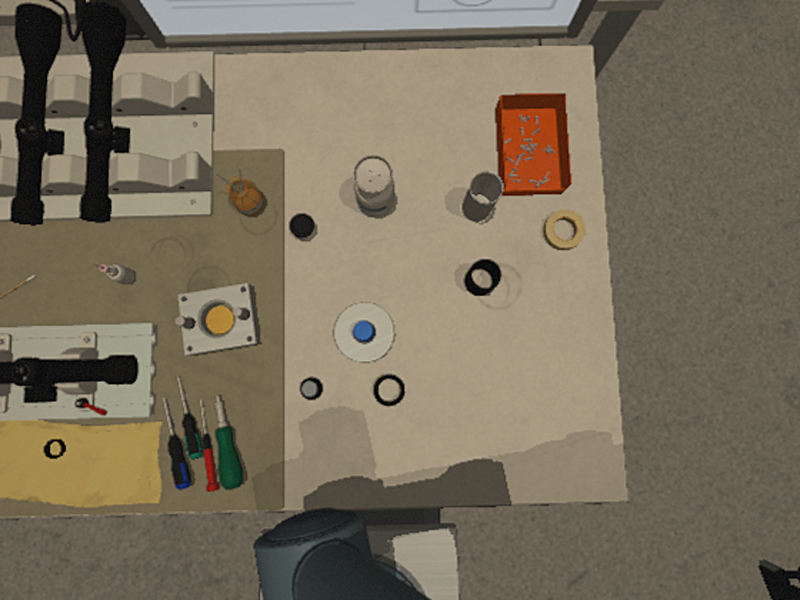

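The scene view shows the nest at (293,405), the cap at (416,340) and the barrel at (453,277). In the top view the nest is at (218,318) with pillars at (185,323) and (243,313), the cap knob at (364,331) and the barrel at (483,277). The cup, ring, loupe and tape roll are all clear of these.

```bash
cat > h.py <<'E'
import numpy as np, cv2
from scipy.spatial.transform import Rotation as R
from bench import env
def ray(n,u,v,z):
    c=env.camera_info(n); d=R.from_quat(c["attitude"]).as_matrix()@np.array([(u-c["cx"])/c["fx"],(v-c["cy"])/c["fy"],1])
    return c["xyz"]+d*(z-c["xyz"][2])/d[2]
def crop(n,x,y,w,h,s,f):
    cv2.imwrite(f,cv2.resize(env.snapshot(n)[y:y+h,x:x+w,::-1],None,fx=s,fy=s,interpolation=cv2.INTER_CUBIC))
E
python3 - <<'E'
from h import *
crop("top",115,170,250,95,3.2,"pics/t1.png"); crop("scene",160,140,200,180,3.3,"pics/s1.png")
E
```

```text
(no output)
```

View pics/t1.png

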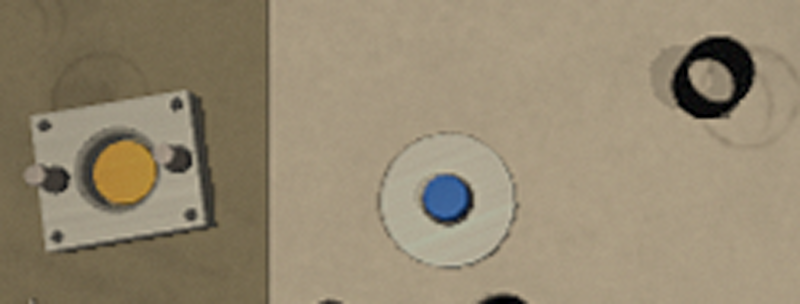

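View pics/s1.png

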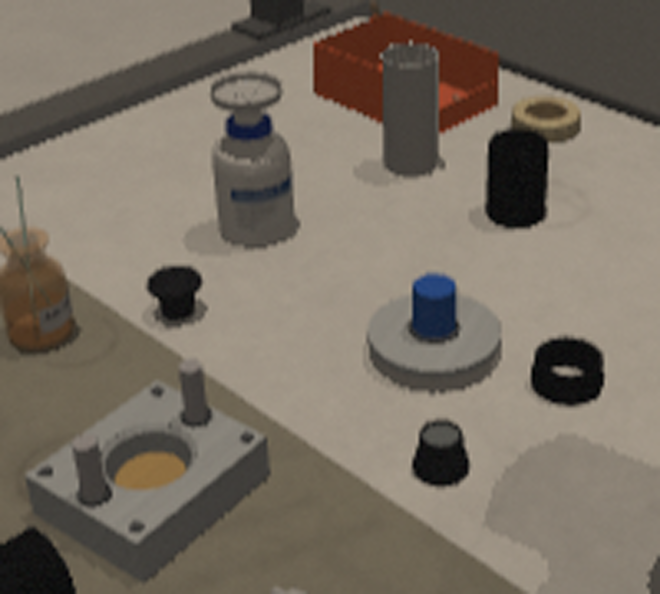

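The top crop shows the nest's socket at about (117,170), pillar tops at (34,175) and (164,157), the flange centre at (447.5,199), and the barrel's upper rim centre at (717,73) with its base at (706,84). The scene crop shows the barrel base edges at (487–547,222), the knob top at (434,284), and pillar tops at (88,444) and (191,366).

Run:
```python
from h import *
T=lambda u,v,z:ray("top",115+(u+.5)/3.2-.5,170+(v+.5)/3.2-.5,z)[:2].round(1)
S=lambda u,v,z:ray("scene",160+(u+.5)/3.3-.5,140+(v+.5)/3.3-.5,z)[:2].round(1)
print("barrel",T(717,73,72),T(706.4,83.6,0), "scene mid-height",S(517.5,178,36), "top",S(517.5,143,72))
print("cap",T(447.5,199.5,21),T(446,197,61),"scene",S(434.5,283,61),S(434.5,336,21))
print("nest corners",T(117.75,171,34),T(116.2,170.2,34)); 
print("pillars T",T(34,175,78),T(164,157,78),"S",S(88,444,78),S(191.5,366,78))
print("screws S",[S(*p,34) for p in((46,471),(157,391),(246.5,437),(137,527))])
print("screws T",[T(*p,34) for p in((43.5,126),(176.5,104),(190.5,215),(56,236.5))])
print("cornersT",[T(*p,34) for p in((31,117),(189,91),(207,226),(46,251))])
```

```text
barrel [ 549.4 -212.2] [ 553.  -215.2] scene mid-height [ 551.5 -215.1] top [ 550.8 -212. ]
cap [468.2 -16.7] [467.3 -17.7] scene [469.5 -19.1] [461.9 -11.1]
nest corners [494.6 223.3] [495.2 224.5]
pillars T [489.  268.5] [499.3 177.9] S [488.1 266.1] [502.8 176.7]
screws S [array([532.5, 274.9]), array([545.9, 178.2]), array([465. , 166.5]), array([450.6, 264.1])]
screws T [array([529.2, 278.4]), array([543. , 180.8]), array([461. , 169.9]), array([448. , 267.4])]
cornersT [array([536.1, 287.7]), array([552.4, 171.7]), array([452.7, 157.8]), array([437.7, 274.5])]
```

step_arm(
  commands=[
    {"linear":[0.155,-0.07,0.02],"rot":[0,0,0],"hand":0},
    {"linear":[0.31,-0.14,0.04],"rot":[0,0,0],"hand":0},
    {"linear":[0.465,-0.21,0.06],"rot":[0,0,0],"hand":0},
    {"linear":[0.62,-0.28,0.08],"rot":[0,0,0],"hand":0},
    {"linear":[0.774,-0.35,0.1],"rot":[0,0,0],"hand":0},
  ],
)

```text
time: 0.7
tool_pos: [264.4, -464.9, 216.0]
tcp_rot: [0.989, 0.148, -0.0, -0.0]
wrist_force: [-0.3, -0.6, 0.2]
gripper_width: 1.003
grasp_force: 0.0
```

step_arm(
  commands=[
    {"linear":[0.155,-0.07,0.02],"rot":[0,0,0],"hand":0},
    {"linear":[0.31,-0.14,0.04],"rot":[0,0,0],"hand":0},
    {"linear":[0.465,-0.21,0.06],"rot":[0,0,0],"hand":0},
    {"linear":[0.62,-0.28,0.08],"rot":[0,0,0],"hand":0},
    {"linear":[0.774,-0.35,0.1],"rot":[0,0,0],"hand":0},
  ],
)

```text
time: 1.2
tool_pos: [360.1, -380.7, 201.0]
tcp_rot: [0.989, 0.148, -0.0, -0.0]
wrist_force: [0.3, 0.4, 0.5]
gripper_width: 1.0
grasp_force: 0.0
```

step_arm(
  commands=[
    {"linear":[0.155,-0.07,0.02],"rot":[0,0,0],"hand":0},
    {"linear":[0.31,-0.14,0.04],"rot":[0,0,0],"hand":0},
    {"linear":[0.465,-0.21,0.06],"rot":[0,0,0],"hand":0},
    {"linear":[0.62,-0.28,0.08],"rot":[0,0,0],"hand":0},
    {"linear":[0.774,-0.35,0.1],"rot":[0,0,0],"hand":0},
  ],
)

```text
time: 1.7
tool_pos: [455.8, -296.5, 186.0]
tcp_rot: [0.989, 0.148, -0.0, -0.0]
wrist_force: [-0.3, 0.0, 0.4]
gripper_width: 1.003
grasp_force: 0.0
```

step_arm(
  commands=[
    {"linear":[0.155,-0.07,0.02],"rot":[0,0,0],"hand":0},
    {"linear":[0.31,-0.14,0.04],"rot":[0,0,0],"hand":0},
    {"linear":[0.465,-0.21,0.06],"rot":[0,0,0],"hand":0},
    {"linear":[0.62,-0.28,0.08],"rot":[0,0,0],"hand":0},
    {"linear":[0.774,-0.35,0.1],"rot":[0,0,0],"hand":0},
  ],
)

```text
time: 2.2
tool_pos: [551.4, -212.4, 170.9]
tcp_rot: [0.989, 0.148, -0.0, -0.0]
wrist_force: [0.2, -0.4, -0.3]
gripper_width: 0.998
grasp_force: 0.0
```

step_arm(
  commands=[
    {"linear":[0,0,0],"rot":[0,0,-0.09],"hand":0},
    {"linear":[0,0,0],"rot":[0,0,-0.18],"hand":0},
    {"linear":[0,0,0],"rot":[0,0,-0.27],"hand":0},
    {"linear":[0,0,0],"rot":[0,0,-0.36],"hand":0},
    {"linear":[0,0,0],"rot":[0,0,-0.45],"hand":0},
  ],
)

```text
time: 2.7
tool_pos: [550.7, -213.1, 171.0]
tcp_rot: [0.875, 0.484, -0.0, -0.0]
wrist_force: [0.6, -0.9, 0.3]
gripper_width: 0.999
grasp_force: 0.0
```

step_arm(
  commands=[
    {"linear":[0,0,0],"rot":[0,0,-0.09],"hand":0},
    {"linear":[0,0,0],"rot":[0,0,-0.18],"hand":0},
    {"linear":[0,0,0],"rot":[0,0,-0.27],"hand":0},
    {"linear":[0,0,0],"rot":[0,0,-0.36],"hand":0},
    {"linear":[0,0,0],"rot":[0,0,-0.45],"hand":0},
  ],
)

```text
time: 3.2
tool_pos: [550.7, -213.2, 171.0]
tcp_rot: [0.654, 0.757, -0.0, -0.0]
wrist_force: [-0.0, -0.7, 0.3]
gripper_width: 1.0
grasp_force: 0.0
```

```bash
cat >> h.py <<'E'
def rel(x,y,z):
    s=env.state(); r=R.from_quat(s["tcp_rot"]).as_matrix()
    print("t",round(s["time"],2),"pos",s["tool_pos"].round(1),"ty",np.degrees(np.arctan2(r[1,1],r[0,1])).round(2),"tz",r[:,2].round(4),"F",s["wrist_force"].round(1),"w",round(s["gripper_width"],3),"g",round(s["grasp_force"],1))
    print("units",(r.T@(np.array([x,y,z])-s["tool_pos"])/150).round(3))
E
python3 - <<'E'
from h import *
rel(551,-213.5,40)
E
```

```text
t 3.2 pos [ 550.7 -213.2  171. ] ty 8.34 tz [-5.e-04  1.e-04 -1.e+00] F [-0.  -0.7  0.3] w 1.0 g 0.0
units [-0.003  0.002  0.873]
```

step_arm(
  commands=[
    {"linear":[0,0,0.17],"rot":[0,0,0],"hand":0},
    {"linear":[0,0,0.35],"rot":[0,0,0],"hand":0},
    {"linear":[0,0,0.53],"rot":[0,0,0],"hand":0},
    {"linear":[0,0,0.7],"rot":[0,0,0],"hand":0},
    {"linear":[0,0,0.87],"rot":[0,0,0],"hand":0},
  ],
)

```text
time: 3.7
tool_pos: [550.6, -213.1, 39.6]
tcp_rot: [0.656, 0.755, -0.0, -0.0]
wrist_force: [0.1, -1.1, -0.1]
gripper_width: 0.999
grasp_force: 0.0
```

step_arm(
  commands=[
    {"linear":[0,0,0],"rot":[0,0,0],"hand":0.2},
    {"linear":[0,0,0],"rot":[0,0,0],"hand":0.3},
    {"linear":[0,0,0],"rot":[0,0,0],"hand":0.4},
    {"linear":[0,0,0],"rot":[0,0,0],"hand":0.6},
    {"linear":[0,0,0],"rot":[0,0,0],"hand":1},
  ],
  squeeze=25,
)

```text
time: 4.2
tool_pos: [552.0, -213.9, 42.3]
tcp_rot: [0.656, 0.755, 0.0, 0.001]
wrist_force: [-0.2, 0.1, 2.7]
gripper_width: 0.599
grasp_force: 26.7
```

step_arm(
  commands=[
    {"linear":[0,0,0],"rot":[0,0,0],"hand":1},
    {"linear":[0,0,0],"rot":[0,0,0],"hand":1},
    {"linear":[0,0,0],"rot":[0,0,0],"hand":1},
    {"linear":[0,0,-0.02],"rot":[0,0,0],"hand":1},
    {"linear":[0,0,-0.1],"rot":[0,0,0],"hand":1},
  ],
)

```text
time: 4.7
tool_pos: [549.3, -212.4, 54.8]
tcp_rot: [0.656, 0.755, -0.0, -0.002]
wrist_force: [-0.0, 0.9, 0.3]
gripper_width: 0.595
grasp_force: 26.4
```

Run:
```python
from h import *
rel(495.5,222.8,160)
crop("top",265,150,130,90,5,"pics/t2.png")
```

```text
t 4.7 pos [ 549.3 -212.4   54.8] ty 8.01 tz [-0.0033  0.0017 -1.    ] F [-0.   0.9  0.3] w 0.595 g 26.4
units [ 2.925  0.047 -0.695]
```

View pics/t2.png

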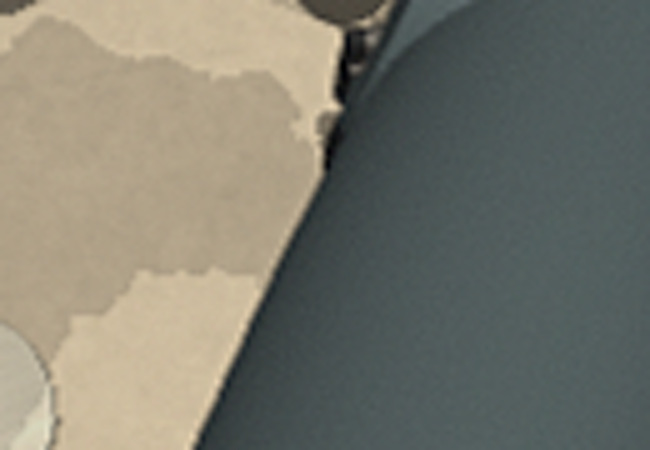

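The arm hides the barrel in this view, but the opening (0.595, about 51 mm) and the 26 N grip show it is held. I'll lift it and then carry it across.

step_arm(
  commands=[
    {"linear":[0,0,-0.18],"rot":[0,0,0],"hand":1},
    {"linear":[0,0,-0.38],"rot":[0,0,0],"hand":1},
    {"linear":[0,0,-0.56],"rot":[0,0,0],"hand":1},
    {"linear":[0,0,-0.66],"rot":[0,0,0],"hand":1},
    {"linear":[0,0,-0.7],"rot":[0,0,0],"hand":1},
  ],
)

```text
time: 5.25
tool_pos: [552.0, -213.8, 163.3]
tcp_rot: [0.656, 0.755, 0.0, 0.002]
wrist_force: [-0.3, 0.3, -0.9]
gripper_width: 0.596
grasp_force: 26.4
```

step_arm(
  commands=[
    {"linear":[0.15,0,0],"rot":[0,0,0],"hand":1},
    {"linear":[0.35,0,0],"rot":[0,0,0],"hand":1},
    {"linear":[0.56,0,0],"rot":[0,0,0],"hand":1},
    {"linear":[0.78,0,0],"rot":[0,0,0],"hand":1},
    {"linear":[1.0,0,0],"rot":[0,0,0],"hand":1},
  ],
)

```text
time: 5.75
tool_pos: [529.0, -63.4, 160.0]
tcp_rot: [0.656, 0.755, -0.0, -0.001]
wrist_force: [0.9, -0.1, 0.4]
gripper_width: 0.594
grasp_force: 26.4
```

step_arm(
  commands=[
    {"linear":[0.2,0,0],"rot":[0,0,0],"hand":1},
    {"linear":[0.4,0,0],"rot":[0,0,0],"hand":1},
    {"linear":[0.6,0,0],"rot":[0,0,0],"hand":1},
    {"linear":[0.8,0,0],"rot":[0,0,0],"hand":1},
    {"linear":[1.0,0,0],"rot":[0,0,0],"hand":1},
  ],
)

```text
time: 6.25
tool_pos: [508.1, 85.0, 160.1]
tcp_rot: [0.656, 0.755, -0.0, -0.0]
wrist_force: [0.0, -0.9, 0.1]
gripper_width: 0.594
grasp_force: 26.4
```

step_arm(
  commands=[
    {"linear":[0.2,0,0],"rot":[0,0,0],"hand":1},
    {"linear":[0.4,0,0],"rot":[0,0,0],"hand":1},
    {"linear":[0.6,0,0],"rot":[0,0,0],"hand":1},
    {"linear":[0.75,0,0],"rot":[0,0,0],"hand":1},
    {"linear":[0.75,0,0],"rot":[0,0,0],"hand":1},
  ],
)

```text
time: 6.75
tool_pos: [492.3, 197.4, 160.1]
tcp_rot: [0.655, 0.756, -0.0, -0.001]
wrist_force: [-0.6, -0.0, -0.6]
gripper_width: 0.598
grasp_force: 26.4
```

Run:
```python
from h import *
rel(495.5,222.8,60)
crop("scene",130,170,160,150,4,"pics/s3.png")
```

```text
t 6.75 pos [492.3 197.4 160.1] ty 8.22 tz [-1.4e-03  4.0e-04 -1.0e+00] F [-0.6 -0.  -0.6] w 0.598 g 26.4
units [0.164 0.046 0.667]
```

View pics/s3.png

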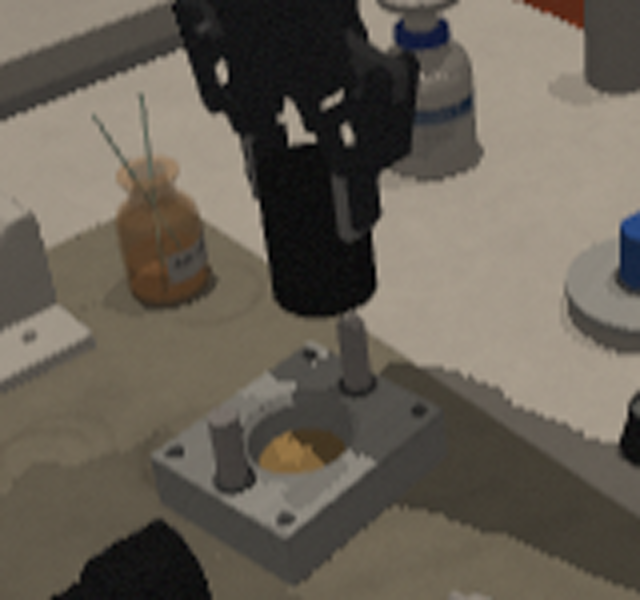

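The scene crop shows the barrel upright in the fingers: sides at about x=273 and 376 near the base, lowest point at about (325,315). The socket is clear. I'll compare this with a projected model.

```bash
cat >> h.py <<'E'
def proj(n,P):
    c=env.camera_info(n); p=(np.asarray(P)-c["xyz"])@R.from_quat(c["attitude"]).as_matrix()
    return np.c_[c["fx"]*p[:,0]/p[:,2]+c["cx"],c["fy"]*p[:,1]/p[:,2]+c["cy"]]
def circ(x,y,z,r):
    a=np.linspace(0,6.283,361); return np.c_[x+r*np.cos(a),y+r*np.sin(a),0*a+z]
E
python3 - <<'E'
from h import *
f=lambda P:(proj("scene",P)-[130,170]+.5)*4-.5
q=f(circ(492.3,197.4,120,26)); print("barrel base x",q[:,0].min(),q[:,0].max(),"low",q[q[:,1].argmax()])
q=f(circ(495.5,222.8,34,31.75)); print("chamfer rim",q.min(0),q.max(0))
y=np.radians(8); t=np.array([-np.sin(y),np.cos(y)])*45
print("pillars",f([[495.5+s*t[0],222.8+s*t[1],78] for s in(1,-1)]))
E
```

```text
barrel base x 272.335720651017 376.01766368977735 low [315.27453397 317.06408116]
chamfer rim [238.54608809 395.26248126] [360.24327161 477.29995296]
pillars [[223.22018683 418.46456802]
 [351.05949876 325.89041852]]
```

step_arm(
  commands=[
    {"linear":[0.08,0.024,0],"rot":[0,0,0],"hand":1},
    {"linear":[0.16,0.048,0],"rot":[0,0,0],"hand":1},
    {"linear":[0.16,0.048,0.1],"rot":[0,0,0],"hand":1},
    {"linear":[0.16,0.048,0.2],"rot":[0,0,0],"hand":1},
    {"linear":[0.16,0.048,0.2],"rot":[0,0,0],"hand":1},
  ],
)

```text
time: 7.3
tool_pos: [496.0, 219.7, 128.8]
tcp_rot: [0.656, 0.755, -0.002, -0.001]
wrist_force: [0.2, -0.9, -0.2]
gripper_width: 0.595
grasp_force: 26.4
```

Run:
```python
from h import *
for i in range(3): env.snapshot("top")
rel(496,222.4,60)
```

```text
t 7.45 pos [497.6 220.1 131.3] ty 7.98 tz [ 5.e-04  1.e-04 -1.e+00] F [-0.1 -0.3 -0.1] w 0.599 g 26.4
units [ 0.017 -0.009  0.475]
```

step_arm(
  commands=[
    {"linear":[0.017,-0.009,0],"rot":[0,0,0],"hand":1},
    {"linear":[0.017,-0.009,0.1],"rot":[0,0,0],"hand":1},
    {"linear":[0.017,-0.009,0.2],"rot":[0,0,0],"hand":1},
    {"linear":[0.017,-0.009,0.3],"rot":[0,0,0],"hand":1},
    {"linear":[0.017,-0.009,0.36],"rot":[0,0,0],"hand":1},
  ],
)

```text
time: 7.95
tool_pos: [495.4, 222.4, 76.4]
tcp_rot: [0.656, 0.755, -0.0, -0.0]
wrist_force: [-0.5, 0.1, -1.4]
gripper_width: 0.596
grasp_force: 26.4
```

Run:
```python
from h import *
env.snapshot("top")
rel(496,222.4,57)
crop("scene",130,170,160,150,4,"pics/s4.png")
```

```text
t 8.0 pos [494.6 222.1  75.2] ty 8.0 tz [-1.9e-03 -6.0e-04 -1.0e+00] F [-0.1  0.7 -0.3] w 0.595 g 26.4
units [0.001 0.01  0.121]
```

View pics/s4.png

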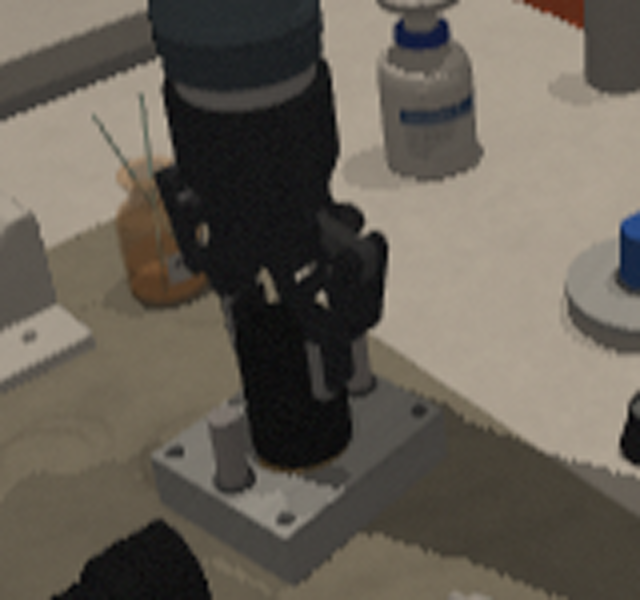

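The barrel's base spans x=249–353 at nest-top level, centred over the socket (centre about 301). I'll lower it gently.

step_arm(
  commands=[
    {"linear":[0,0.003,0.03],"rot":[0,0,0],"hand":1},
    {"linear":[0,0.003,0.06],"rot":[0,0,0],"hand":1},
    {"linear":[0,0.003,0.09],"rot":[0,0,0],"hand":1},
    {"linear":[0,0.003,0.12],"rot":[0,0,0],"hand":1},
    {"linear":[0,0.003,0.12],"rot":[0,0,0],"hand":1},
  ],
)

```text
time: 8.55
tool_pos: [496.3, 222.4, 58.8]
tcp_rot: [0.656, 0.755, 0.0, 0.0]
wrist_force: [-0.5, -1.0, 3.0]
gripper_width: 0.594
grasp_force: 26.8
```

Run:
```python
from h import *
env.snapshot("top");env.snapshot("top")
rel(496,222.4,56)
```

```text
t 8.65 pos [496.3 222.4  59.2] ty 8.0 tz [ 7.e-04 -0.e+00 -1.e+00] F [-0.8 -1.6  3.8] w 0.595 g 26.8
units [ 0.    -0.002  0.021]
```

step_arm(
  commands=[
    {"linear":[0,0,0],"rot":[0,0,0],"hand":0.35},
    {"linear":[0,0,0],"rot":[0,0,0],"hand":0.25},
    {"linear":[0,0,0],"rot":[0,0,0],"hand":0.1},
    {"linear":[0,0,0],"rot":[0,0,0],"hand":0},
    {"linear":[0,0,0],"rot":[0,0,0],"hand":0},
  ],
)

```text
time: 9.15
tool_pos: [495.9, 222.4, 58.7]
tcp_rot: [0.656, 0.755, -0.0, -0.0]
wrist_force: [0.4, -0.4, -0.0]
gripper_width: 0.998
grasp_force: 0.0
```

step_arm(
  commands=[
    {"linear":[0,0,-0.1],"rot":[0,0,0],"hand":0},
    {"linear":[0,0,-0.25],"rot":[0,0,0],"hand":0},
    {"linear":[0,0,-0.45],"rot":[0,0,0],"hand":0},
    {"linear":[0,0,-0.65],"rot":[0,0,0],"hand":0},
    {"linear":[0,0,-0.8],"rot":[0,0,0],"hand":0},
  ],
)

```text
time: 9.65
tool_pos: [496.4, 222.5, 180.7]
tcp_rot: [0.656, 0.755, 0.001, 0.0]
wrist_force: [0.4, 0.0, 0.4]
gripper_width: 0.999
grasp_force: 0.0
```

step_arm(
  commands=[
    {"linear":[-0.2,0,0],"rot":[0,0,0],"hand":0},
    {"linear":[-0.4,0,0],"rot":[0,0,0],"hand":0},
    {"linear":[-0.6,0,0],"rot":[0,0,0],"hand":0},
    {"linear":[-0.8,0,0],"rot":[0,0,0],"hand":0},
    {"linear":[-0.8,0,0],"rot":[0,0,0],"hand":0},
  ],
)

```text
time: 10.15
tool_pos: [513.1, 100.7, 178.8]
tcp_rot: [0.658, 0.753, -0.0, 0.001]
wrist_force: [-0.3, 0.3, -0.3]
gripper_width: 1.005
grasp_force: 0.0
```

Run:
```python
from h import *
env.snapshot("scene")
rel(468,-17.5,24)
a=env.snapshot("scene")[170:320,130:290,::-1]; b=env.snapshot("top")[180:270,110:290,::-1]
A=cv2.resize(a,(400,375),interpolation=cv2.INTER_CUBIC);B=cv2.resize(b,(400,200),interpolation=cv2.INTER_CUBIC)
B=cv2.copyMakeBorder(B,0,175,0,0,0)
cv2.imwrite("pics/m5.png",np.hstack([A,B]))
```

```text
t 10.2 pos [512.8 102.3 178.8] ty 7.84 tz [-0.e+00  1.e-04 -1.e+00] F [-0.   0.5  0.3] w 0.998 g 0.0
units [-0.75  -0.405  1.032]
```

View pics/m5.png

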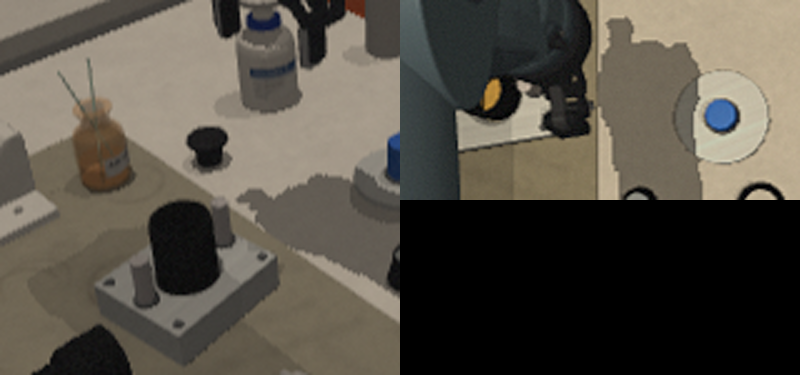

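The barrel stands upright in the socket (at (183,245) in the left half), let go, with the plunger and nest undisturbed. Next is the cap, with its knob at (722,115) in the right half.

step_arm(
  commands=[
    {"linear":[-0.2,-0.1,0],"rot":[0,0,0],"hand":0},
    {"linear":[-0.4,-0.2,0],"rot":[0,0,0],"hand":0},
    {"linear":[-0.6,-0.3,0.15],"rot":[0,0,0],"hand":0},
    {"linear":[-0.75,-0.405,0.3],"rot":[0,0,0],"hand":0},
    {"linear":[-0.75,-0.405,0.45],"rot":[0,0,0],"hand":0},
  ],
)

```text
time: 10.8
tool_pos: [467.0, -17.4, 110.7]
tcp_rot: [0.657, 0.754, -0.0, 0.0]
wrist_force: [0.6, -0.8, -0.4]
gripper_width: 0.996
grasp_force: 0.0
```

Run:
```python
from h import *
for i in range(3): env.snapshot("top")
rel(468,-17.3,25)
```

```text
t 10.95 pos [466.7 -15.3 110.3] ty 8.06 tz [-3.2e-03  9.0e-04 -1.0e+00] F [ 0.4  0.8 -0.1] w 0.995 g 0.0
units [-0.015  0.008  0.569]
```

step_arm(
  commands=[
    {"linear":[-0.008,0.006,0.12],"rot":[0,0,0],"hand":0},
    {"linear":[-0.008,0.006,0.27],"rot":[0,0,0],"hand":0},
    {"linear":[-0.008,0.006,0.42],"rot":[0,0,0],"hand":0},
    {"linear":[-0.008,0.006,0.53],"rot":[0,0,0],"hand":0},
    {"linear":[-0.008,0.006,0.57],"rot":[0,0,0],"hand":0},
  ],
)

```text
time: 11.45
tool_pos: [469.5, -16.3, 25.5]
tcp_rot: [0.655, 0.755, -0.0, -0.0]
wrist_force: [-0.1, 0.7, 0.2]
gripper_width: 0.999
grasp_force: 0.0
```

step_arm(
  commands=[
    {"linear":[0,0,0],"rot":[0,0,0],"hand":0.3},
    {"linear":[0,0,0],"rot":[0,0,0],"hand":0.5},
    {"linear":[0,0,0],"rot":[0,0,0],"hand":0.6},
    {"linear":[0,0,0],"rot":[0,0,0],"hand":0.7},
    {"linear":[0,0,0],"rot":[0,0,0],"hand":1},
  ],
  squeeze=60,
)

```text
time: 11.95
tool_pos: [470.0, -17.5, 26.8]
tcp_rot: [0.656, 0.755, 0.0, 0.001]
wrist_force: [-2.2, 0.2, 5.2]
gripper_width: 0.36
grasp_force: 58.9
```

step_arm(
  commands=[
    {"linear":[0,0,0],"rot":[0,0,0],"hand":1},
    {"linear":[0,0,0],"rot":[0,0,0],"hand":1},
    {"linear":[0,0,0],"rot":[0,0,0],"hand":1},
    {"linear":[0,0,0],"rot":[0,0,0],"hand":1},
    {"linear":[0,0,0],"rot":[0,0,0],"hand":1},
  ],
)

```text
time: 12.45
tool_pos: [470.1, -17.5, 26.9]
tcp_rot: [0.656, 0.755, 0.001, 0.001]
wrist_force: [-1.4, -0.1, 5.4]
gripper_width: 0.36
grasp_force: 58.9
```

Run:
```python
from h import *
rel(496,222.4,160)
```

```text
t 12.45 pos [470.1 -17.5  26.9] ty 8.0 tz [ 1.9e-03 -2.0e-04 -1.0e+00] F [-1.4 -0.1  5.4] w 0.36 g 58.9
units [ 1.559  0.395 -0.888]
```

step_arm(
  commands=[
    {"linear":[0,0,-0.15],"rot":[0,0,0],"hand":1},
    {"linear":[0,0,-0.35],"rot":[0,0,0],"hand":1},
    {"linear":[0,0,-0.6],"rot":[0,0,0],"hand":1},
    {"linear":[0,0,-0.8],"rot":[0,0,0],"hand":1},
    {"linear":[0,0,-0.9],"rot":[0,0,0],"hand":1},
  ],
)

```text
time: 12.95
tool_pos: [470.7, -17.7, 163.8]
tcp_rot: [0.656, 0.755, 0.001, 0.002]
wrist_force: [0.9, -0.7, -1.6]
gripper_width: 0.359
grasp_force: 59.4
```

step_arm(
  commands=[
    {"linear":[0.1,0.02,0],"rot":[0,0,0],"hand":1},
    {"linear":[0.28,0.07,0],"rot":[0,0,0],"hand":1},
    {"linear":[0.48,0.12,0],"rot":[0,0,0],"hand":1},
    {"linear":[0.7,0.17,0],"rot":[0,0,0],"hand":1},
    {"linear":[0.9,0.22,0],"rot":[0,0,0],"hand":1},
  ],
)

```text
time: 13.45
tool_pos: [482.9, 122.1, 160.8]
tcp_rot: [0.656, 0.755, -0.0, -0.0]
wrist_force: [-0.8, -0.9, -1.2]
gripper_width: 0.358
grasp_force: 59.5
```

step_arm(
  commands=[
    {"linear":[0.2,0.05,0],"rot":[0,0,0],"hand":1},
    {"linear":[0.4,0.1,0],"rot":[0,0,0],"hand":1},
    {"linear":[0.55,0.15,0],"rot":[0,0,0],"hand":1},
    {"linear":[0.65,0.175,0],"rot":[0,0,0],"hand":1},
    {"linear":[0.65,0.175,0],"rot":[0,0,0],"hand":1},
  ],
)

```text
time: 13.95
tool_pos: [495.5, 222.6, 160.6]
tcp_rot: [0.655, 0.755, 0.0, -0.0]
wrist_force: [-0.1, 0.0, -0.8]
gripper_width: 0.361
grasp_force: 59.5
```

Run:
```python
from h import *
for i in range(3): env.snapshot("top")
rel(496,222.4,120)
crop("scene",130,150,160,150,4,"pics/s6.png")
```

```text
t 14.1 pos [495.2 220.3 160.6] ty 7.97 tz [-6.e-04 -9.e-04 -1.e+00] F [-0.5  0.2 -1.1] w 0.36 g 59.5
units [0.014 0.007 0.271]
```

View pics/s6.png

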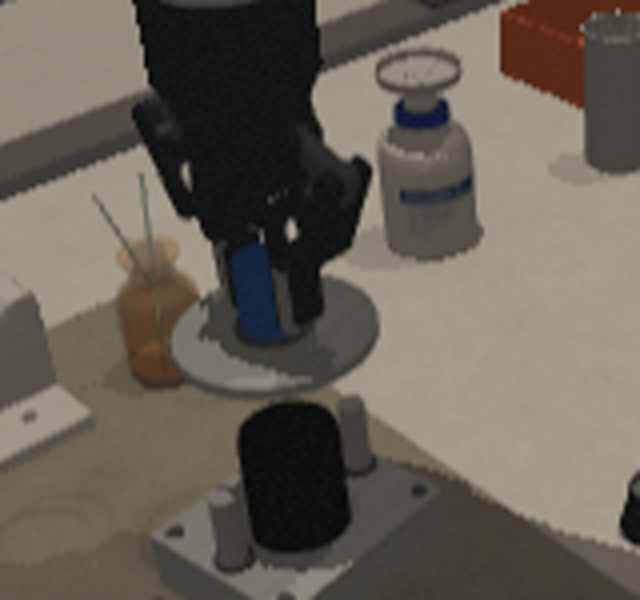

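The level flange spans x=171–379 with its lowest edge at about y=396. The barrel's top below it spans x=238–340 with its top edge at about y=402. I'll compare both with the model.

Run:
```python
from h import *
f=lambda P:(proj("scene",P)-[130,150]+.5)*4-.5
for x,y in((495.3,221.4),(495.3,225.4),(499.3,221.4)):
    q=np.r_[f(circ(x,y,154.7,50)),f(circ(x,y,146.7,50))]; print("flange",x,y,q.min(0),q.max(0))
    q=f(circ(x,y,88,26)); print("barrel",q.min(0),q.max(0))
```

```text
flange 495.3 221.4 [167.70356885 270.77985541] [378.08269224 403.79404539]
barrel [237.82652954 402.46464428] [341.17644943 467.50099792]
flange 495.3 225.4 [160.46337892 273.89591703] [371.69117977 407.71874398]
barrel [231.18988576 405.9146043 ] [334.91609721 471.35813629]
flange 499.3 221.4 [163.14346375 267.88039862] [372.96681745 400.11679147]
barrel [233.29262446 399.22979183] [336.36752648 463.87435277]
```

step_arm(
  commands=[
    {"linear":[0.004,0.002,0.07],"rot":[0,0,0],"hand":1},
    {"linear":[0.004,0.002,0.15],"rot":[0,0,0],"hand":1},
    {"linear":[0.004,0.002,0.23],"rot":[0,0,0],"hand":1},
    {"linear":[0.004,0.002,0.28],"rot":[0,0,0],"hand":1},
    {"linear":[0.004,0.002,0.28],"rot":[0,0,0],"hand":1},
  ],
)

```text
time: 14.65
tool_pos: [494.2, 221.2, 116.8]
tcp_rot: [0.656, 0.755, -0.002, -0.001]
wrist_force: [-0.2, 0.2, -0.6]
gripper_width: 0.356
grasp_force: 59.5
```

step_arm(
  commands=[
    {"linear":[0,0,0.01],"rot":[0,0,0],"hand":1},
    {"linear":[0,0,0.02],"rot":[0,0,0],"hand":1},
    {"linear":[0,0,0.03],"rot":[0,0,0],"hand":1},
    {"linear":[0,0,0.04],"rot":[0,0,0],"hand":1},
    {"linear":[0,0,0.04],"rot":[0,0,0],"hand":1},
  ],
)

```text
time: 15.15
tool_pos: [495.7, 221.8, 112.7]
tcp_rot: [0.656, 0.755, -0.0, 0.0]
wrist_force: [-0.4, -0.7, -0.9]
gripper_width: 0.36
grasp_force: 59.5
```

Run:
```python
from h import *
env.snapshot("top")
rel(495.5,222,102)
```

```text
t 15.2 pos [495.8 221.7 112.8] ty 8.01 tz [ 1.e-04 -1.e-04 -1.e+00] F [ 0.9  0.3 -1.2] w 0.36 g 59.5
units [ 0.002 -0.001  0.072]
```

step_arm(
  commands=[
    {"linear":[0,0,0.015],"rot":[0,0,0],"hand":1},
    {"linear":[0,0,0.03],"rot":[0,0,0],"hand":1},
    {"linear":[0,0,0.045],"rot":[0,0,0],"hand":1},
    {"linear":[0,0,0.06],"rot":[0,0,0],"hand":1},
    {"linear":[0,0,0.06],"rot":[0,0,0],"hand":1},
  ],
)

```text
time: 15.7
tool_pos: [496.1, 221.7, 103.8]
tcp_rot: [0.656, 0.755, 0.0, 0.0]
wrist_force: [0.2, -0.1, 0.3]
gripper_width: 0.361
grasp_force: 59.6
```

step_arm(
  commands=[
    {"linear":[0,0,0.01],"rot":[0,0,0],"hand":1},
    {"linear":[0,0,0.02],"rot":[0,0,0],"hand":1},
    {"linear":[0,0,0.03],"rot":[0,0,0],"hand":1},
    {"linear":[0,0,0.04],"rot":[0,0,0],"hand":1},
    {"linear":[0,0,0.04],"rot":[0,0,0],"hand":1},
  ],
)

```text
time: 16.2
tool_pos: [496.2, 221.8, 98.0]
tcp_rot: [0.656, 0.755, 0.0, 0.0]
wrist_force: [0.1, -1.3, 4.4]
gripper_width: 0.362
grasp_force: 59.9
```

Run:
```python
from h import *
env.snapshot("top")
rel(495.5,222,92)
```

```text
t 16.25 pos [496.2 221.8  98.1] ty 8.0 tz [ 9.e-04 -0.e+00 -1.e+00] F [ 0.4 -0.6  5.4] w 0.358 g 59.9
units [ 0.002 -0.004  0.04 ]
```

step_arm(
  commands=[
    {"linear":[0,0,0.01],"rot":[0,0,0],"hand":1},
    {"linear":[0,0,0.02],"rot":[0,0,0],"hand":1},
    {"linear":[0,0,0.03],"rot":[0,0,0],"hand":1},
    {"linear":[0,0,0.04],"rot":[0,0,0],"hand":1},
    {"linear":[0,0,0.04],"rot":[0,0,0],"hand":1},
  ],
)

```text
time: 16.75
tool_pos: [496.4, 221.9, 93.8]
tcp_rot: [0.656, 0.755, 0.001, 0.001]
wrist_force: [-4.2, -1.7, 15.8]
gripper_width: 0.358
grasp_force: 61.6
```

step_arm(
  commands=[
    {"linear":[0,0,0.004],"rot":[0,0,0],"hand":1},
    {"linear":[0,0,0.008],"rot":[0,0,0],"hand":1},
    {"linear":[0,0,0.012],"rot":[0,0,0],"hand":1},
    {"linear":[0,0,0.012],"rot":[0,0,0],"hand":1},
    {"linear":[0,0,0.012],"rot":[0,0,0],"hand":1},
  ],
)

```text
time: 17.25
tool_pos: [496.4, 221.9, 93.7]
tcp_rot: [0.656, 0.755, 0.001, 0.001]
wrist_force: [-7.5, -3.4, 27.7]
gripper_width: 0.356
grasp_force: 62.6
```

Run:
```python
from h import *
env.snapshot("top")
rel(496,222,92)
crop("scene",150,190,110,90,6,"pics/s7.png")
```

```text
t 17.3 pos [496.4 221.9  93.7] ty 8.01 tz [ 3.1e-03  5.0e-04 -1.0e+00] F [-7.1 -4.1 27.9] w 0.359 g 62.6
units [ 0.001 -0.003  0.011]
```

View pics/s7.png

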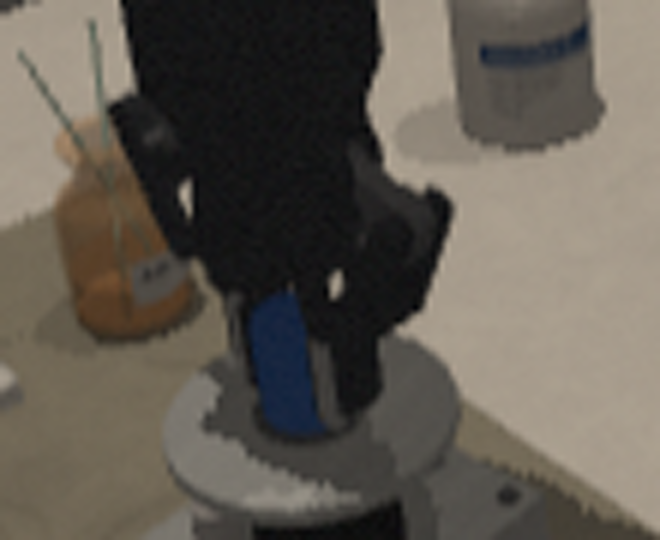

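The flange sits level over the pillars with the grip still on the blue knob. TCP travel from first contact is about 10 mm, and the force rose steeply at the end, so it is seated with roughly 20 N on the pillars. Handing in.

```bash
python3 -c "
from bench import env
print(env.finish_job())"
```

```text
the job is handed in; nothing more can be done
None
```

I handed the job in with the barrel standing in the socket and the cap held pressed on the stop pillars. The wrist read about 28 N, of which I estimate 20 N is on the pillars, and no verdict came back.

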